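# Wipe the drilling jig clean and hold its index pin out

## Task

Take the scraper block by its orange handle and wipe all four steel offcuts off the jig's index plate into the blue catch tray along its side; move them with the scraper only, and leave the index pin down while any still lies on the plate. Then stand the scraper upright on the bench, clear of the jig and its tray, pull the sprung index pin by its black knob fully up against its stop, and finish while still holding it there, clear of its seat hole, so that a colleague can shift the plate. Leave the tin, the screw box and the wrench alone.

Things in the scene. Friction and masses are not known exactly. Their poses are not given: they have to be found in the camera images.
- jig: Drilling jig, fixed. Origin: centre of the underside of its green base, z up. Base and plate 240 (x) by 160 (y) mm, flat top at z = 40 mm. The aluminium part of the top (x -120 to +30) carries the offcuts; the steel part (x +30 to +120) has a row of three index holes under a red bracket. The catch tray lies along its whole -y side.
- tray (a point): Centre of the floor of the blue open catch tray, fixed to the jig. In jig axes: y -80 to -180 mm, x -125 to +125, floor at z = 4 mm, outer walls 4 mm thick and 30 mm high; no wall towards the plate, whose edge (jig y = -80) stands over it 10 mm higher than the walls.
- bracket (a point): Centre of the top of the red bracket's arm, 86 mm above the bench. In jig axes: column x 82 to 118, y 45 to 75 mm with bolt heads to z = 90; arm x 82 to 118, y -16 to 48, z 66 to 86 mm. Only the knob is higher.
- seat (a point): Centre of the mouth of the index pin's seat hole in the plate top, 100 mm along the jig's +x axis and 40 mm above its underside; the hole is 11 mm wide and 16 mm deep. The pin's axis stands upright through this point.
- knob (a point): Black cylindrical pull knob of the index pin, 28 mm in diameter, 30 mm high, red dot on its top, axis upright. This point: centre of its underside, at z = 90 mm over the bench when the pin is down (4 mm above the red arm, so the knob spans z 90 to 120 mm), 24 mm higher when the pin is fully out.
- index_pin (a joint): Travel of the brass index pin (10 mm diameter) straight up, in m: 0 = seated 14 mm deep in its hole, 0.024 = fully out against its stop, tip 10 mm above the plate. A spring pulls it down with 6 N at 0, rising to about 12 N at 0.024; let go, it drops back.
- scraper: Scraper block, about 0.2 kg, standing on its straight wiping edge. Origin: centre of its underside; z up. Wooden blade 130 (along its x) by 26 (y) by 28 mm high; on it a centred orange handle bar 90 (x) by 22 (y) by 44 mm, so z 28 to 72 mm. Grip the handle across its 22 mm.
- chip0: One of four alike dark steel offcuts, 16 by 10 by 8 mm, about 12 g, lying flat on the aluminium part of the jig's top. Origin: centre of its underside. They start anywhere in jig x -90 to 0 mm, y -52 to +37 mm.
- chip1: One of four alike dark steel offcuts, 16 by 10 by 8 mm, about 12 g, lying flat on the aluminium part of the jig's top. Origin: centre of its underside. They start anywhere in jig x -90 to 0 mm, y -52 to +37 mm.
- chip2: One of four alike dark steel offcuts, 16 by 10 by 8 mm, about 12 g, lying flat on the aluminium part of the jig's top. Origin: centre of its underside. They start anywhere in jig x -90 to 0 mm, y -52 to +37 mm.
- chip3: One of four alike dark steel offcuts, 16 by 10 by 8 mm, about 12 g, lying flat on the aluminium part of the jig's top. Origin: centre of its underside. They start anywhere in jig x -90 to 0 mm, y -52 to +37 mm.
- tin: Bystander: upright pale tin with a yellow band, 66 mm diameter, 110 mm high, origin at the centre of its underside.
- screwbox: Bystander: small cardboard box with a red band, 90 by 60 by 45 mm high, origin at the centre of its underside.
- wrench: Bystander: steel wrench lying flat along its x axis, origin at the centre of its underside.
Mind the look-alikes: they are no part of the job. Leave any green or purple look-alike of the scraper alone.

How it is judged:
By the outcome, as a careful person would: the job done as asked, in the order asked, and still so for the second after the job is handed in, while the arm keeps its last pose, push and grip.
It also fails if it takes over 67 s, if anything falls off the work surface, if the arm or the gripper's body presses on something with over 40 N, if the wrist force passes 120 N, or if a joint passes its speed limit or range.

## Robot

A 7-joint arm with a two-finger parallel gripper is mounted at the origin on the work surface. World frame = base frame: x ahead of the robot, y to its left, z up, the work surface at z = 0. Lengths are in m, angles in rad, forces in N, time in s.
With the tool pointing down it reaches from about 0.425 to 1.025 m from the base axis. Payload 9.4 kg.
Tool frame: the origin (TCP) lies midway between the tips of the shut fingers; the grasp point (between the pads) lies 19 mm behind it; z points along the fingers, y is the line along which they close (so a half turn about z gives the same grasp; the last joint's range is limited). The gripper opens to 85 mm and grips with 20 to 120 N. Pads are 22 mm wide; open, the fingers measure 114 mm over their backs; the gripper's body (76 mm by 85 mm) begins 54 mm behind the grasp point. The pads swing forward as they close: fully open they stand 13 mm farther back than shut.
Start: joints at [-1.186, 0.599, -0.003, 1.599, 0.002, 0.943, -0.08], TCP at [0.323, 0.649, 0.231] pointing down, gripper open.
Joint ranges: [-2.57, 2.57], [-0.35, 1.97], [-1.29, 1.29], [0.11, 2.56], [-1.05, 4.19], [0.11, 1.86], [-2.63, 2.63]. Speed limits (rad/s): [2.22, 2.22, 3.01, 3.01, 3.14, 3.14, 3.14].

## Interface

Orientations are given as a unit quaternion [x, y, z, w].
In Python, from workcell import robot, eyes, order gives the robot as it stands. The module is installed in compiled form; this text tells all that it offers.
- The arm moves only by the tool step_arm, never from a script. Its argument "targets" is a list of rows, each a list of 7 numbers: the shift along the tool's x, y, z scaled (see below), then the turn, a rotation vector about the tool's x, y, z scaled (see below), then the opening, from 0 (shut) to 1 (fully open). A call has 1 to 10 rows; each row shifts and turns the commanded pose from where the row before left it, along the tool's axes as they then stand; what a row does not reach is not made up. The controller multiplies each number of a shift by 0.5 m and each number of a turn by 360 degrees. A row lasts 1/10 s, in which the tool goes at most 50 mm and 8.59 degrees, less where a joint would pass 70% of its speed; a pose out of reach is approached as far as the arm can. A call with a number of a shift or a turn outside -1 to 1 is refused whole. A call with a gripper value outside its range is refused whole. The fingers move at their own pace and stop on an object; "force" is the grip in N (left out, the last holds). Time passes only in rows, so rows that do not move let the fingers close. It gives the time, the measured TCP pose, the force, the opening and the grip force at its end, in the units of the state.
- robot.state(): the state, without advancing time (a new reading comes with each control period).
- eyes.capture(name): name is "scene" or "top"; returns a dict with "img" (400x640x3 uint8, red, green, blue), "z_map" (400x640 float32, m along the optical axis (not along the pixel's ray), 0 where there is no reading), "K" (3x3 intrinsics, pixels), "origin" and "orientation" of the camera in the world. Camera axes: x right, y up, looking along -z (the intrinsics and any distortion apply to the point x, -y, -z); pixel columns grow to the right and rows downward; lengths in m; the calibration is good to about 2 mm. A picture is of the moment at which its call begins.
- order.job_done(): hands the job in; it is judged then, once.
The state is a dict: "t": time; "joint_positions": joint angles; "joint_velocities": joint speeds; "tau": joint torques, N m; "position": TCP position; "tool_rot": TCP orientation; "ft_force": force on the tool from outside, world axes, zero at the start; "wrist_torque": the same for the moment, N m; "gripper_width": finger opening in m; "grip_force": force on a finger pad.
Only numpy, scipy, OpenCV 4.12 (cv2) and the standard library are available. Lean on these libraries where they do the work, as an engineer would, in place of code of your own. Each camera call takes 0.05 s, during which the arm holds its last target. There are 200 camera calls.

## Working session

There is one attempt and no reset: what is moved stays moved. The work goes in short steps, Python scripts to look and compute and a tool call to move; the robot and the scene stay as the last step left them, time stands still between calls to the robot, and variables do not carry over. Pictures are saved under pics/ and viewed, at most 10 in all, crops included, and the job is handed in when it is done.

Besides the shell and the picture viewer there is one more tool, called after ">>>" in YAML: its name, and indented under it one key for each argument. step_arm: Moves the arm, as the interface text tells. Shifts and turns lie within -1 to 1; 1 stands for 0.5 m of shift or 360 degrees of turn. Its arguments: {"type":"object","properties":{"targets":{"type":"array"},"force":{"type":"number"}},"required":["targets"]}

```bash
mkdir -p pics; ls; python3 - <<'E'
from workcell import robot, eyes
import cv2, pickle
for n in("scene","top"):
    c=eyes.capture(n); pickle.dump(c,open(f"{n}.pkl","wb"))
    cv2.imwrite(f"pics/{n}0.png",c["img"][:,:,::-1])
    print(n,c["K"],c["origin"],c["orientation"],[k for k in c])
print(robot.state())
E
```

```text
pics
scene [[364.80301883   0.         319.22912572]
 [  0.         364.80301883 201.41217796]
 [  0.           0.           1.        ]] [1.03417147 0.56364715 0.68323109] [0.16053087 0.41796656 0.83755451 0.31310739] ['img', 'z_map', 'K', 'origin', 'orientation']
top [[361.90839111   0.         321.44697445]
 [  0.         361.90839111 198.72055963]
 [  0.           0.           1.        ]] [ 0.30845507 -0.02376339  1.1651259 ] [ 0.05887058 -0.06977765 -0.69342823  0.71471856] ['img', 'z_map', 'K', 'origin', 'orientation']
{'t': 0.1, 'joint_positions': array([-1.18568541,  0.6000609 , -0.00257825,  1.6000216 ,  0.00181575,
        0.94290197, -0.07977785]), 'joint_velocities': array([-0.0020775 , -0.00262246,  0.00021074, -0.00359434,  0.00123135,
        0.00118874, -0.00017514]), 'tau': array([ 6.08076036e-03, -7.77984881e+01,  1.57055028e+00, -2.58623707e+01,
        1.27466989e-02,  5.51036966e-03,  7.06763927e-06]), 'position': array([0.32285156, 0.64869289, 0.23050151]), 'tool_rot': array([ 2.28801234e-01,  9.73472913e-01, -6.87740786e-04, -9.86129904e-05]), 'ft_force': array([-0.27304676,  0.34593415, -0.17570032]), 'wrist_torque': array([ 0.02273224, -0.00745994, -0.00817692]), 'grip_force': 0.0, 'gripper_width': 0.08536098876650881}
```

View pics/scene0.png

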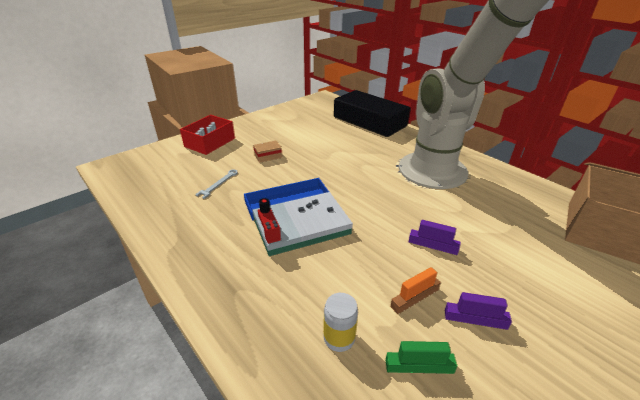

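View pics/top0.png

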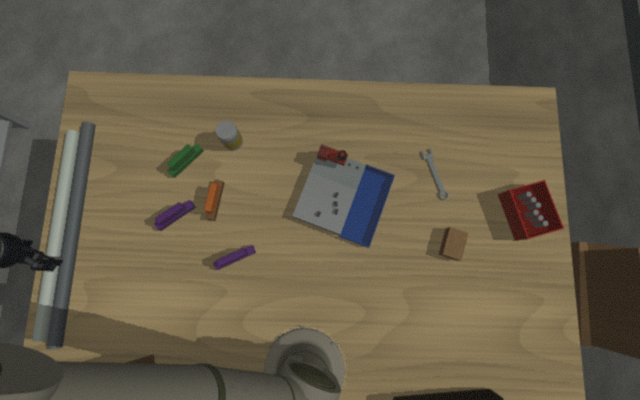

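The scene picture shows the orange scraper at (417,290), purple look-alikes at (437,237) and (480,310), and a green one at (422,360). The jig is at (298,215) with its tray on the far side and the knob at (265,203). The top view shows the scraper at (213,198), the jig at (345,200), four chips near (318–337, 195–213) and the knob at (341,155).

Things that could be mistaken for the scraper (top view): orange (213,198), green (184,160), purple (174,215), purple (235,257). I choose the orange one.

```bash
cat > h.py <<'E'
import numpy as np, cv2, pickle
from scipy.spatial.transform import Rotation as R
def cam(n,live=True):
    if live:
        from workcell import eyes
        return eyes.capture(n)
    return pickle.load(open(n+".pkl","rb"))
def ray(c,uv,z):
    uv=np.atleast_2d(uv).astype(float);K=c["K"]
    d=np.c_[(uv[:,0]-K[0,2])/K[0,0],-(uv[:,1]-K[1,2])/K[1,1],-np.ones(len(uv))]
    d=R.from_quat(c["orientation"]).apply(d)
    return c["origin"]+d*((z-c["origin"][2])/d[:,2])[:,None]
def cloud(c,m):
    v,u=np.nonzero(m&(c["z_map"]>0));K=c["K"];z=c["z_map"][v,u]
    d=np.c_[(u-K[0,2])/K[0,0],-(v-K[1,2])/K[1,1],-np.ones(len(u))]*z[:,None]
    return R.from_quat(c["orientation"]).apply(d)+c["origin"]
def hsv(c): return cv2.cvtColor(c["img"],cv2.COLOR_RGB2HSV)
def mask(c,lo,hi,roi=None):
    m=cv2.inRange(hsv(c),lo,hi)>0
    if roi:
        r=np.zeros_like(m);r[roi[1]:roi[3],roi[0]:roi[2]]=1;m&=r
    return m
def rect(P):
    r=cv2.minAreaRect((P[:,:2]*1000).astype(np.float32));return r
E
python3 - <<'E'
from h import *
t=cam("top",0);s=cam("scene",0)
for n,c,roi in(("top",t,(195,170,230,225)),("scene",s,(380,260,450,320))):
    m=mask(c,(5,170,120),(18,255,255),roi);P=cloud(c,m)
    print(n,m.sum(),P.mean(0),np.percentile(P[:,2],[5,50,95]))
    P=P[P[:,2]>.066];print(" top",len(P),rect(P),P.mean(0))
for n,c,roi in(("top",t,(280,130,410,260)),("scene",s,(230,165,370,260))):
    m=mask(c,(105,120,50),(125,255,255),roi);P=cloud(c,m);print(n,"blue",m.sum())
    F=P[P[:,2]<.012];print(" floor",len(F),rect(F)); W=P[P[:,2]>.024];print(" all",rect(P),'rim',len(W),W[:,2].max(),rect(W))
    roim=np.zeros(m.shape,bool);roim[roi[1]:roi[3],roi[0]:roi[2]]=1
    A=cloud(c,roim);A_=A[(A[:,2]>.034)&(A[:,2]<.046)];print(" plate",len(A_),rect(A_),np.median(A_[:,2]))
    K=A[A[:,2]>.112];print(" knob",len(K),K.mean(0),rect(K))
    B=A[(A[:,2]>.078)&(A[:,2]<.094)];print(" brk",len(B),B.mean(0))
for n,c,(x0,y0,x1,y1),k in(("top",t,(150,130,410,270),3),("scene",s,(230,160,470,340),3)):
    cv2.imwrite(f"pics/{n}c.png",cv2.resize(c["img"][y0:y1,x0:x1,::-1],None,fx=k,fy=k,interpolation=cv2.INTER_CUBIC))
E
```

```text
top 177 [0.50554577 0.30251676 0.07095049] [0.067617   0.07091215 0.07423427]
 top 175 ((506.0679016113281, 302.68695068359375), (19.632551193237305, 86.28559112548828), 80.22084045410156) [0.50560952 0.30258244 0.07101583]
scene 647 [0.51598117 0.30796156 0.05989388] [0.0354224  0.06617054 0.07282903]
 top 323 ((508.695068359375, 304.95489501953125), (22.1695613861084, 89.37482452392578), 80.52841186523438) [0.5111199  0.30568332 0.07094849]
top blue 1881
 floor 1819 ((505.74224853515625, -186.07044982910156), (92.72317504882812, 239.3265380859375), 71.00684356689453)
 all ((502.8046875, -184.23109436035156), (93.89250946044922, 246.5550994873047), 70.64712524414062) rim 42 0.03258977462862278 ((439.5096740722656, -198.08721923828125), (77.86204528808594, 193.7677001953125), 41.66936492919922)
 plate 3363 ((531.1285400390625, -108.44137573242188), (257.7337646484375, 240.77430725097656), 70.85354614257812) 0.039382842756385594
 knob 69 [ 0.64022337 -0.09513312  0.1191491 ] ((640.996337890625, -95.05657196044922), (24.763124465942383, 24.337013244628906), 2.7499570846557617)
 brk 266 [ 0.65108784 -0.05963376  0.08566396]
scene blue 1266
 floor 777 ((504.26153564453125, -189.11294555664062), (98.08822631835938, 250.22030639648438), 72.8289794921875)
 all ((518.6432495117188, -144.32582092285156), (192.97195434570312, 249.54676818847656), 70.91516876220703) rim 220 0.12029795494240969 ((518.5586547851562, -144.29656982421875), (192.97195434570312, 249.3678436279297), 70.91516876220703)
 plate 2688 ((546.515869140625, -61.69513702392578), (165.91783142089844, 241.3597869873047), 70.74898529052734) 0.039551682429200485
 knob 77 [ 0.64312249 -0.0922212   0.11842083] ((641.9237670898438, -94.65678405761719), (27.63959503173828, 25.778671264648438), 55.26182174682617)
 brk 314 [ 0.65623951 -0.05679298  0.08556587]
```

View pics/scenec.png

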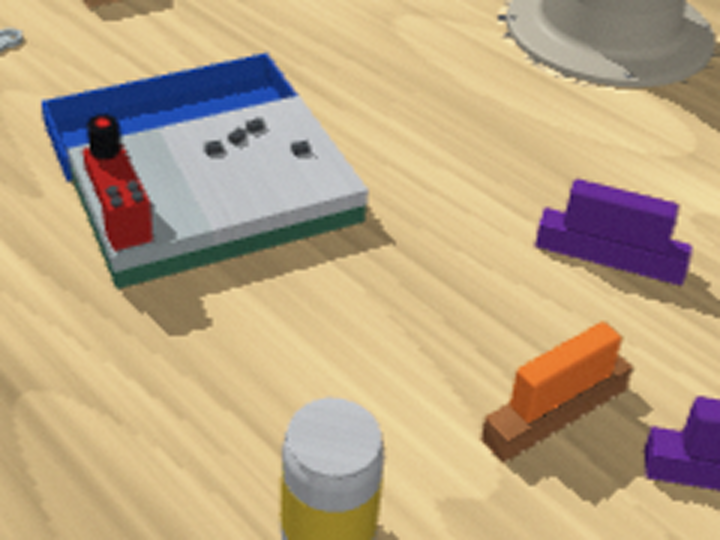

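View pics/topc.png

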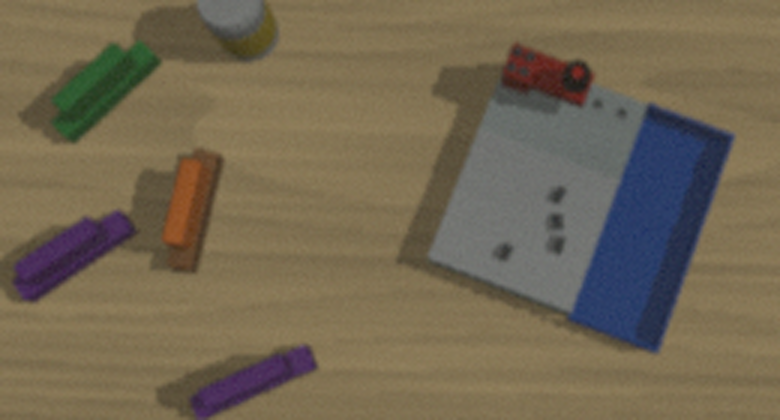

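The crops confirm it: the orange handle on a brown blade stands alone. In the scene crop, the chips lie on the aluminium at about (215,148), (238,137), (256,126) and (302,148). Next I measure the jig frame, chips and bystanders, and plan the first reach.

```bash
cat >> h.py <<'E'
JY=np.deg2rad(-19.2);JC=np.array([.546,-.0625])
def j2w(x,y): c,s=np.cos(JY),np.sin(JY);return JC+np.array([c*x-s*y,s*x+c*y])
def w2j(p): c,s=np.cos(JY),np.sin(JY);d=np.asarray(p)[...,:2]-JC;return np.stack([c*d[...,0]+s*d[...,1],-s*d[...,0]+c*d[...,1]],-1)
def chips(c,thr=110):
    """dark blobs inside the aluminium top, jig mm"""
    g=hsv(c)[:,:,2]; v,u=np.mgrid[0:400,0:640]
    P=w2j(ray(c,np.c_[u.ravel(),v.ravel()],.044)).reshape(400,640,2)
    inside=(P[...,0]>-.115)&(P[...,0]<.025)&(P[...,1]>-.077)&(P[...,1]<.077)
    ref=np.median(g[inside]); m=(inside&(g<.75*ref)).astype(np.uint8)
    n,_,st,ce=cv2.connectedComponentsWithStats(m)
    return [(int(a[4]),np.round(w2j(ray(c,q,.044))[0]*1000).tolist()) for a,q in zip(st[1:],ce[1:]) if a[4]>4]
def plan(xyz,yaw=None):
    """tool-y heading yaw (deg, mod 180)"""
    from workcell import robot
    s=robot.state();Q=R.from_quat(s["tool_rot"]);M=Q.as_matrix()
    h=np.rad2deg(np.arctan2(M[1,1],M[0,1]));dy=0
    if yaw is not None:
        dy=(yaw-h+90)%180-90;Q=R.from_rotvec([0,0,np.deg2rad(dy)])*Q
    d=Q.inv().apply(np.asarray(xyz)-s["position"])/.5
    print("t",round(s["t"],2),"pos",s["position"].round(4),"hd",h.round(2),"tilt",np.rad2deg(np.arccos(-M[2,2])).round(2),"turn z",round(-dy/360,4),"shift after",d.round(4),"F",s["ft_force"].round(1),"w",round(s["gripper_width"],4),"grip",round(float(s["grip_force"]),1),"q",s["joint_positions"].round(2))
E
python3 - <<'E'
from h import *
t=cam("top",0);s=cam("scene",0)
for n,c in(("top",t),("scene",s)):
    print(n,chips(c))
    m=mask(c,(105,120,50),(125,255,255),(280,130,410,260) if n=="top" else (230,165,370,260))
    v,u=np.mgrid[0:400,0:640];A=cloud(c,(c["z_map"]>0)&(v>130)&(v<260)&(u>230)&(u<410))
    A=A[(A[:,2]>.036)&(A[:,2]<.044)];J=w2j(A)*1000
    q=np.percentile(J,[.5,99.5],axis=0);print(" plate jig extents",q)
    P=cloud(c,(v>0));H=P[(P[:,2]>.095)&(P[:,2]<.115)&(P[:,0]>.45)&(P[:,0]<.9)&(P[:,1]>.1)&(P[:,1]<.4)];print(" tin",H.mean(0),rect(H))
    K=cloud(c,(c["z_map"]>0)&(v>130)&(v<260)&(u>230)&(u<410));K=K[K[:,2]>.114];print(" knob jig",w2j(K).mean(0)*1000)
print("yaw check",)
plan([.508,.304,.13],80.4)
E
```

```text
top [(21, [-9.0, -23.0]), (23, [-36.0, -32.0]), (23, [-58.0, -41.0]), (22, [-85.0, 7.0])]
 plate jig extents [[-118.55198903  -78.95207115]
 [ 118.59820315  182.08561644]]
 tin [0.70751442 0.26177593 0.10753204] ((708.9620971679688, 263.1636047363281), (61.47294616699219, 62.95331954956055), 68.2481918334961)
 knob jig [9.98384683e+01 3.16287893e-02]
scene [(68, [-46.0, -37.0]), (36, [-7.0, -22.0]), (35, [-84.0, 8.0])]
 plate jig extents [[-118.38595834 -443.20353063]
 [ 120.14572057   81.27630246]]
 tin [0.71528852 0.26815706 0.10730242] ((712.3648681640625, 265.54168701171875), (62.02772903442383, 61.90370178222656), 7.209238052368164)
 knob jig [101.15605395   3.10737899]
yaw check
t 0.1 pos [0.3229 0.6487 0.2305] hd 63.55 tilt 0.08 turn z -0.0468 shift after [-0.4801 -0.6177  0.2019] F [-0.3  0.3 -0.2] w 0.0854 grip 0.0 q [-1.19  0.6  -0.    1.6   0.    0.94 -0.08]
```

>>> step_arm:
  targets:
    - [0,0,0,0,0,-0.0234,1]
    - [0,0,0,0,0,-0.0234,1]
    - [-0.04,-0.0515,0.015,0,0,0,1]
    - [-0.04,-0.0515,0.015,0,0,0,1]
    - [-0.04,-0.0515,0.015,0,0,0,1]
    - [-0.04,-0.0515,0.015,0,0,0,1]
    - [-0.04,-0.0515,0.015,0,0,0,1]
    - [-0.04,-0.0515,0.015,0,0,0,1]
    - [-0.04,-0.0515,0.015,0,0,0,1]
    - [-0.04,-0.0515,0.015,0,0,0,1]
  force: 70

```text
t: 1.1
position: [0.4468, 0.4179, 0.1708]
tool_rot: [0.084, 0.996, -0.0, -0.0]
ft_force: [0.1, -0.1, -0.0]
gripper_width: 0.0853
grip_force: 0.0
```

>>> step_arm:
  targets:
    - [-0.04,-0.0515,0.015,0,0,0,1]
    - [-0.04,-0.0515,0.015,0,0,0,1]
    - [-0.04,-0.0515,0.015,0,0,0,1]
    - [-0.04,-0.0515,0.015,0,0,0,1]
    - [0,0,0,0,0,0,1]
    - [0,0,0,0,0,0,1]

```text
t: 1.7
position: [0.5083, 0.3035, 0.1409]
tool_rot: [0.085, 0.996, -0.0, -0.0]
ft_force: [-0.2, 0.6, -0.3]
gripper_width: 0.0853
grip_force: 0.0
```

```bash
python3 - <<'E'
from h import *
t=cam("top");s=cam("scene")
m=mask(s,(5,170,120),(18,255,255),(380,260,450,320));P=cloud(s,m);P=P[P[:,2]>.066];print(len(P),rect(P))
plan([.508,.304,.036],80.4)
E
```

```text
320 ((508.80914306640625, 304.775390625), (22.659000396728516, 87.4555892944336), 81.94822692871094)
t 1.8 pos [0.5076 0.3053 0.1413] hd 80.45 tilt 0.04 turn z 0.0001 shift after [-0.0012 -0.0027  0.2106] F [-0.3 -0.5 -0.6] w 0.0856 grip 0.0 q [-0.57  0.56 -0.1   1.98  0.09  0.61  0.67]
```

>>> step_arm:
  targets:
    - [0,0,0.04,0,0,0,1]
    - [0,0,0.04,0,0,0,1]
    - [0,0,0.04,0,0,0,1]
    - [0,0,0.03,0,0,0,1]
    - [0,0,0.03,0,0,0,1]
    - [0,0,0.028,0,0,0,1]
    - [0,0,0,0,0,0,1]

```text
t: 2.5
position: [0.507, 0.3045, 0.0356]
tool_rot: [0.083, 0.997, -0.001, -0.001]
ft_force: [0.5, 0.1, 0.2]
gripper_width: 0.0854
grip_force: 0.0
```

>>> step_arm:
  targets:
    - [0,0,0,0,0,0,0]
    - [0,0,0,0,0,0,0]
    - [0,0,0,0,0,0,0]
    - [0,0,0,0,0,0,0]
    - [0,0,0,0,0,0,0]
    - [0,0,0,0,0,0,0]
    - [0,0,0,0,0,0,0]
    - [0,0,0,0,0,0,0]

```text
t: 3.3
position: [0.5085, 0.3046, 0.038]
tool_rot: [0.084, 0.996, 0.0, 0.001]
ft_force: [-0.5, 0.1, 6.9]
gripper_width: 0.0213
grip_force: 69.2
```

```bash
python3 - <<'E'
from h import *
plan([.508,.304,.036],80.4)
E
```

```text
t 3.3 pos [0.5085 0.3046 0.038 ] hd 80.39 tilt 0.07 turn z -0.0 shift after [ 0.0008 -0.0014  0.004 ] F [-0.5  0.1  6.9] w 0.0213 grip 69.2 q [-0.59  0.71 -0.07  2.04  0.12  0.39  0.65]
```

>>> step_arm:
  targets:
    - [0,0,-0.04,0,0,0,0]
    - [0,0,-0.05,0,0,0,0]
    - [0,0,-0.05,0,0,0,0]
    - [0,0,0,0,0,0.0134,0]
    - [0,0,0,0,0,0.0134,0]
    - [0,0,0,0,0,0,0]

```text
t: 3.9
position: [0.5079, 0.3042, 0.1074]
tool_rot: [0.168, 0.986, -0.0, 0.0]
ft_force: [-1.3, -0.2, -1.8]
gripper_width: 0.0214
grip_force: 68.7
```

```bash
python3 - <<'E'
from h import *
p=j2w(-.045,.068);print(p)
plan([*p,.11],70.8)
c=cam("scene")
m=mask(c,(5,170,120),(18,255,255));P=cloud(c,m)
P=P[(P[:,0]>.4)&(P[:,0]<.6)&(P[:,1]>.2)&(P[:,1]<.4)];print(len(P),rect(P),P.min(0),P.max(0))
cv2.imwrite("pics/grip.png",cv2.resize(c["img"][180:360,330:530,::-1],None,fx=3,fy=3))
E
```

```text
[0.525866   0.01651659]
t 3.9 pos [0.5079 0.3042 0.1074] hd 70.67 tilt 0.01 turn z -0.0004 shift after [-0.2232 -0.5315 -0.005 ] F [-1.3 -0.2 -1.8] w 0.0214 grip 68.7 q [-0.6   0.6  -0.05  2.01  0.05  0.53  0.55]
424 ((508.3045654296875, 304.37091064453125), (22.452482223510742, 89.72552490234375), 71.55845642089844) [0.46855409 0.28073625 0.0956569 ] [0.55316816 0.32768931 0.14277587]
```

View pics/grip.png

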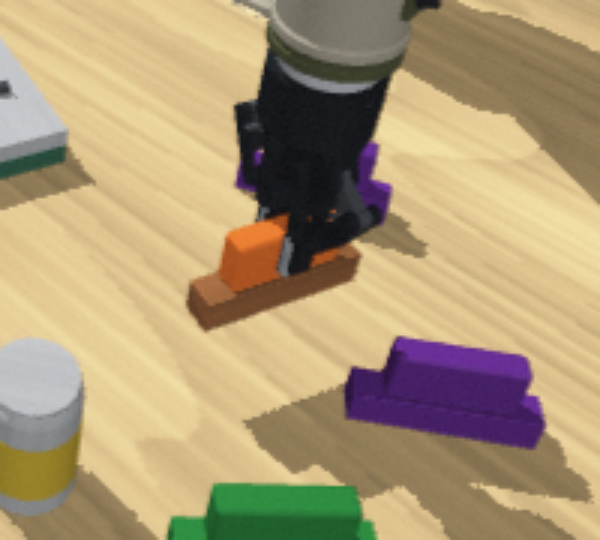

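The scraper is held level in the fingers, with the blade at about (270,280) in the crop, and the purple and green look-alikes are undisturbed. Next I move it over the far edge of the plate.

>>> step_arm:
  targets:
    - [-0.0223,-0.0531,0,0,0,0,0]
    - [-0.0223,-0.0531,0,0,0,0,0]
    - [-0.0223,-0.0531,0,0,0,0,0]
    - [-0.0223,-0.0531,0,0,0,0,0]
    - [-0.0223,-0.0531,0,0,0,0,0]
    - [-0.0223,-0.0531,0,0,0,0,0]
    - [-0.0223,-0.0531,0,0,0,0,0]
    - [-0.0223,-0.0531,0,0,0,0,0]
    - [-0.0223,-0.0531,0,0,0,0,0]
    - [-0.0223,-0.0531,0,0,0,0,0]

```text
t: 4.95
position: [0.5256, 0.0157, 0.107]
tool_rot: [0.166, 0.986, -0.0, -0.0]
ft_force: [0.9, -0.2, -1.9]
gripper_width: 0.0212
grip_force: 68.7
```

>>> step_arm:
  targets:
    - [0,0,0,0,0,0,0]
    - [0,0,0,0,0,0,0]
    - [0,0,0.03,0,0,0,0]
    - [0,0,0.02,0,0,0,0]
    - [0,0,0,0,0,0,0]
    - [0,0,0,0,0,0,0]

```text
t: 5.55
position: [0.5256, 0.0176, 0.0821]
tool_rot: [0.167, 0.986, -0.0, -0.0]
ft_force: [0.2, -0.9, -1.9]
gripper_width: 0.021
grip_force: 68.9
```

```bash
python3 - <<'E'
from h import *
from workcell import robot
for i in range(3):
    c=cam("scene");s=robot.state();print(s["position"].round(4),s["ft_force"].round(1))
m=mask(c,(5,170,120),(18,255,255));P=cloud(c,m)
P=P[(P[:,0]>.4)&(P[:,0]<.65)&(P[:,1]>-.1)&(P[:,1]<.1)&(P[:,2]>.05)];print(len(P),rect(P),P[:,2].max(), w2j(np.array(rect(P)[0])/1000))
v,u=np.mgrid[0:400,0:640]
m=mask(c,(5,90,30),(20,255,200));B=cloud(c,m);B=B[(B[:,0]>.4)&(B[:,0]<.65)&(B[:,1]>-.05)&(B[:,1]<.1)&(B[:,2]>.043)&(B[:,2]<.09)];print(len(B),np.percentile(B[:,2],[1,5,50]))
p=j2w(-.045,-.085);print(w2j(s["position"]))
plan([*p,.079],70.8)
E
```

```text
[0.5258 0.0175 0.0824] [ 1.2 -0.6 -1.6]
[0.5259 0.0173 0.0825] [-0.2  0.4 -1.8]
[0.526  0.0172 0.0827] [-0.3 -0.  -1.5]
349 ((533.09375, 24.759876251220703), (63.97138977050781, 81.78955841064453), 37.005828857421875) 0.16419627466889253 [-0.04088522  0.07816173]
606 [0.04568315 0.04818096 0.06765871]
[-0.04512142  0.0686899 ]
t 5.7 pos [0.526  0.0172 0.0827] hd 70.77 tilt 0.03 turn z -0.0001 shift after [-2.000e-04 -3.074e-01  7.200e-03] F [-0.3 -0.  -1.5] w 0.021 grip 68.9 q [-0.08  0.59 -0.09  2.17  0.14  0.38  0.96]
```

>>> step_arm:
  targets:
    - [0,0,0.003,0,0,0,0]
    - [0,0,0.003,0,0,0,0]
    - [0,-0.01,0,0,0,0,0]
    - [0,-0.015,0,0,0,0,0]
    - [0,-0.015,0,0,0,0,0]
    - [0,-0.015,0,0,0,0,0]
    - [0,-0.015,0,0,0,0,0]
    - [0,-0.015,0,0,0,0,0]

```text
t: 6.5
position: [0.5115, -0.0241, 0.0793]
tool_rot: [0.167, 0.986, -0.0, 0.0]
ft_force: [-0.4, -0.3, -2.2]
gripper_width: 0.0214
grip_force: 68.9
```

```bash
python3 - <<'E'
from h import *
p=j2w(-.045,-.085)
plan([*p,.079],70.8)
E
```

```text
t 6.5 pos [ 0.5115 -0.0241  0.0793] hd 70.72 tilt 0.01 turn z -0.0002 shift after [-0.0005 -0.2199  0.0007] F [-0.4 -0.3 -2.2] w 0.0214 grip 68.9 q [ 0.    0.59 -0.1   2.2   0.16  0.36  1.01]
```

>>> step_arm:
  targets:
    - [0,-0.012,0,0,0,0,0]
    - [0,-0.012,0,0,0,0,0]
    - [0,-0.012,0,0,0,0,0]
    - [0,-0.012,0,0,0,0,0]
    - [0,-0.012,0,0,0,0,0]
    - [0,-0.012,0,0,0,0,0]
    - [0,-0.012,0,0,0,0,0]
    - [0,-0.012,0,0,0,0,0]
    - [0,-0.012,0,0,0,0,0]
    - [0,-0.012,0,0,0,0,0]

```text
t: 7.5
position: [0.4918, -0.0803, 0.0793]
tool_rot: [0.167, 0.986, -0.0, 0.0]
ft_force: [-0.2, 0.8, -1.8]
gripper_width: 0.0214
grip_force: 68.9
```

>>> step_arm:
  targets:
    - [0,-0.012,0,0,0,0,0]
    - [0,-0.012,0,0,0,0,0]
    - [0,-0.012,0,0,0,0,0]
    - [0,-0.012,0,0,0,0,0]
    - [0,-0.012,0,0,0,0,0]
    - [0,-0.012,0,0,0,0,0]
    - [0,-0.012,0,0,0,0,0]
    - [0,-0.012,0,0,0,0,0]
    - [0,-0.006,0,0,0,0,0]
    - [0,0,0,0,0,0,0]

```text
t: 8.5
position: [0.475, -0.1285, 0.0793]
tool_rot: [0.168, 0.986, -0.0, -0.0]
ft_force: [0.2, 0.0, -1.4]
gripper_width: 0.0211
grip_force: 68.9
```

>>> step_arm:
  targets:
    - [0,0,-0.03,0,0,0,0]
    - [0,0,-0.05,0,0,0,0]
    - [0,0,-0.05,0,0,0,0]
    - [0,0.06,0,0,0,0,0]
    - [0,0.08,0,0,0,0,0]
    - [0,0.08,0,0,0,0,0]
    - [0,0.08,0,0,0,0,0]
    - [0,0.08,0,0,0,0,0]
    - [0,0.08,0,0,0,0,0]
    - [0,0.08,0,0,0,0,0]

```text
t: 9.5
position: [0.5644, 0.1289, 0.1442]
tool_rot: [0.167, 0.986, 0.0, -0.0]
ft_force: [0.0, 0.1, -2.0]
gripper_width: 0.021
grip_force: 69.0
```

```bash
python3 - <<'E'
from h import *
for n,(x0,y0,x1,y1),k in(("top",(280,130,410,260),3),("scene",(230,160,370,260),4)):
    c=cam(n);print(n,chips(c))
    P=cv2.resize(c["img"][y0:y1,x0:x1,::-1],None,fx=k,fy=k,interpolation=cv2.INTER_CUBIC)
    if n=="top":a=P
    else:cv2.imwrite("pics/wiped.png",cv2.convertScaleAbs(P,alpha=1.5)); cv2.imwrite("pics/wipedtop.png",cv2.convertScaleAbs(a,alpha=1.8))
plan([.508,.304,.12],80.4)
E
python3 - <<'E'
import cv2,numpy as np
a=cv2.imread("pics/wiped.png");b=cv2.imread("pics/wipedtop.png")
b=cv2.resize(b,(400,400));a=cv2.resize(a,(390,279));o=np.zeros((400,790,3),np.uint8);o[:,:400]=b;o[:279,400:]=a;cv2.imwrite("pics/both.png",o)
E
```

```text
top [(162, [-93.0, 58.0])]
scene [(9, [-111.0, 71.0])]
t 9.6 pos [0.5656 0.1344 0.1444] hd 71.18 tilt 0.27 turn z -0.0256 shift after [0.1702 0.3151 0.0501] F [ 0.4  0.1 -1.9] w 0.021 grip 69.1 q [-0.23  0.54 -0.14  2.01  0.13  0.6   0.78]
```

View pics/both.png

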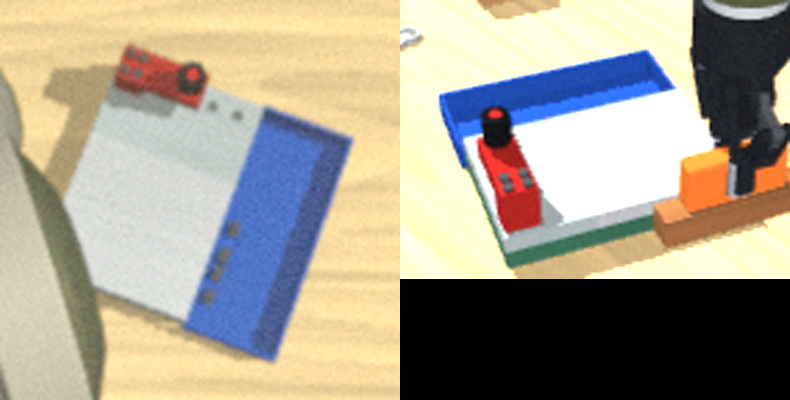

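All four chips lie in the blue tray, at (235,229), (223,256), (215,272) and (208,297) in the left view, and the plate is clean. Next I set the scraper down.

```bash
python3 - <<'E'
from h import *
plan([.52,.26,.1],70.8)
E
```

```text
t 9.6 pos [0.5656 0.1344 0.1444] hd 71.18 tilt 0.27 turn z 0.0011 shift after [0.1688 0.2069 0.0896] F [ 0.4  0.1 -1.9] w 0.021 grip 69.1 q [-0.23  0.54 -0.14  2.01  0.13  0.6   0.78]
```

>>> step_arm:
  targets:
    - [0.028,0.034,0.01,0,0,0,0]
    - [0.028,0.034,0.01,0,0,0,0]
    - [0.028,0.034,0.01,0,0,0,0]
    - [0.028,0.034,0.015,0,0,0,0]
    - [0.028,0.034,0.02,0,0,0,0]
    - [0.028,0.034,0.025,0,0,0,0]
    - [0,0,0,0,0,0,0]
    - [0,0,0,0,0,0,0]

```text
t: 10.4
position: [0.518, 0.251, 0.099]
tool_rot: [0.167, 0.986, -0.0, -0.0]
ft_force: [0.6, -1.0, -1.7]
gripper_width: 0.0212
grip_force: 69.0
```

```bash
python3 - <<'E'
from h import *
plan([.52,.26,.038],70.8)
E
```

```text
t 10.4 pos [0.518 0.251 0.099] hd 70.82 tilt 0.06 turn z 0.0001 shift after [0.0021 0.0184 0.1219] F [ 0.6 -1.  -1.7] w 0.0212 grip 69.0 q [-0.48  0.6  -0.11  2.05  0.13  0.5   0.56]
```

>>> step_arm:
  targets:
    - [0,0,0.03,0,0,0,0]
    - [0,0,0.03,0,0,0,0]
    - [0,0,0.025,0,0,0,0]
    - [0,0,0.02,0,0,0,0]
    - [0,0,0.008,0,0,0,0]
    - [0,0,0.004,0,0,0,0]
    - [0,0,0.003,0,0,0,0]
    - [0,0,0,0,0,0,0]
    - [0,0,0,0,0,0,0]

```text
t: 11.3
position: [0.5188, 0.251, 0.0397]
tool_rot: [0.167, 0.986, 0.0, 0.0]
ft_force: [0.1, -1.2, -1.9]
gripper_width: 0.0216
grip_force: 69.1
```

>>> step_arm:
  targets:
    - [0,0,0.002,0,0,0,0]
    - [0,0,0.002,0,0,0,0]
    - [0,0,0,0,0,0,0]
    - [0,0,0,0,0,0,0]

```text
t: 11.7
position: [0.5187, 0.251, 0.038]
tool_rot: [0.167, 0.986, 0.0, 0.0]
ft_force: [-1.2, -0.3, 5.5]
gripper_width: 0.0211
grip_force: 70.1
```

Contact shows in the force reading (5.5 N). I release and rise.

>>> step_arm:
  targets:
    - [0,0,0,0,0,0,0.5]
    - [0,0,0,0,0,0,1]
    - [0,0,0,0,0,0,1]
    - [0,0,0,0,0,0,1]
    - [0,0,0,0,0,0,1]
    - [0,0,0,0,0,0,1]

```text
t: 12.3
position: [0.5186, 0.2509, 0.0372]
tool_rot: [0.167, 0.986, -0.0, 0.0]
ft_force: [0.2, -0.1, 0.1]
gripper_width: 0.0858
grip_force: 0.0
```

>>> step_arm:
  targets:
    - [0,0,-0.02,0,0,0,1]
    - [0,0,-0.04,0,0,0,1]
    - [0,0,-0.06,0,0,0,1]
    - [0,0,-0.06,0,0,0,1]
    - [0,0,-0.06,0,0,0,1]
    - [0,0,-0.04,0,0,0,1]
    - [0,0,0,0,0,0,1]

```text
t: 13.0
position: [0.5198, 0.2515, 0.1809]
tool_rot: [0.167, 0.986, 0.002, 0.002]
ft_force: [-0.5, -0.9, 0.4]
gripper_width: 0.0854
grip_force: 0.0
```

```bash
python3 - <<'E'
from h import *
c=cam("scene")
m=mask(c,(5,170,120),(18,255,255),(300,200,480,340));P=cloud(c,m);P=P[P[:,2]>.066];print(len(P),rect(P),P[:,2].max())
p=j2w(.1,0);k=np.array([.6418,-.0948]);print(p)
plan([*((p+k)/2),.16],70.8)
E
```

```text
301 ((519.5655517578125, 251.69850158691406), (22.415159225463867, 87.83394622802734), 70.51658630371094) 0.07466492978076822
[ 0.64043764 -0.09538666]
t 13.05 pos [0.5192 0.2511 0.1792] hd 70.73 tilt 0.19 turn z -0.0002 shift after [-0.458  -0.5738  0.0381] F [ 0.6  0.6 -0. ] w 0.0853 grip 0.0 q [-0.46  0.49 -0.13  1.99  0.1   0.66  0.58]
```

>>> step_arm:
  targets:
    - [-0.0458,-0.0574,0,0,0,0,1]
    - [-0.0458,-0.0574,0,0,0,0,1]
    - [-0.0458,-0.0574,0,0,0,0,1]
    - [-0.0458,-0.0574,0,0,0,0,1]
    - [-0.0458,-0.0574,0,0,0,0,1]
    - [-0.0458,-0.0574,0,0,0,0,1]
    - [-0.0458,-0.0574,0,0,0,0,1]
    - [-0.0458,-0.0574,0,0,0,0,1]
    - [-0.0458,-0.0574,0,0,0,0,1]
    - [-0.0458,-0.0574,0,0,0,0,1]

```text
t: 14.05
position: [0.6398, -0.097, 0.1762]
tool_rot: [0.167, 0.986, -0.0, -0.001]
ft_force: [-0.0, -0.1, 0.3]
gripper_width: 0.0855
grip_force: 0.0
```

>>> step_arm:
  targets:
    - [0,0,0,0,0,0,1]
    - [0,0,0,0,0,0,1]
    - [0,0,0,0,0,0,1]

```text
t: 14.35
position: [0.6394, -0.0942, 0.1766]
tool_rot: [0.167, 0.986, 0.0, -0.001]
ft_force: [-0.2, 0.9, 0.6]
gripper_width: 0.0855
grip_force: 0.0
```

```bash
python3 - <<'E'
from h import *
for n in("scene","top"):
    c=cam(n)
    v,u=np.mgrid[0:400,0:640];K=cloud(c,(c["z_map"]>0)&(v>120)&(v<260)&(u>230)&(u<410));K=K[(K[:,2]>.108)&(K[:,2]<.124)&(np.hypot(K[:,0]-.641,K[:,1]+.095)<.02)];print(len(K),K.mean(0) if len(K) else 0)
plan([.641,-.095,.091],70.8)
E
```

```text
90 [ 0.64357445 -0.09115396  0.11731405]
41 [ 0.63954758 -0.08964096  0.11898062]
t 14.45 pos [ 0.6397 -0.0939  0.1771] hd 70.87 tilt 0.05 turn z 0.0002 shift after [-0.0033 -0.0013  0.1721] F [ 0.9  0.9 -0.5] w 0.0857 grip 0.0 q [ 0.15  0.57 -0.14  1.83  0.11  0.75  1.19]
```

>>> step_arm:
  targets:
    - [-0.003,-0.001,0.03,0,0,0,1]
    - [0,0,0.04,0,0,0,1]
    - [0,0,0.04,0,0,0,1]
    - [0,0,0.03,0,0,0,1]
    - [0,0,0.016,0,0,0,1]
    - [0,0,0.01,0,0,0,1]
    - [0,0,0,0,0,0,1]
    - [0,0,0,0,0,0,1]
  force: 80

```text
t: 15.25
position: [0.6417, -0.0966, 0.0948]
tool_rot: [0.167, 0.986, 0.0, 0.0]
ft_force: [-0.5, -0.5, 0.4]
gripper_width: 0.0855
grip_force: 0.0
```

>>> step_arm:
  targets:
    - [0,0,0,0,0,0,0]
    - [0,0,0,0,0,0,0]
    - [0,0,0,0,0,0,0]
    - [0,0,0,0,0,0,0]
    - [0,0,0,0,0,0,0]
    - [0,0,0,0,0,0,0]
    - [0,0,0,0,0,0,0]
    - [0,0,0,0,0,0,0]

```text
t: 16.05
position: [0.6419, -0.0956, 0.0951]
tool_rot: [0.167, 0.986, 0.001, 0.001]
ft_force: [-1.2, 2.3, 6.1]
gripper_width: 0.0257
grip_force: 78.5
```

>>> step_arm:
  targets:
    - [0,0,-0.006,0,0,0,0]
    - [0,0,-0.008,0,0,0,0]
    - [0,0,-0.008,0,0,0,0]
    - [0,0,-0.008,0,0,0,0]
    - [0,0,-0.008,0,0,0,0]
    - [0,0,-0.004,0,0,0,0]
    - [0,0,0,0,0,0,0]
    - [0,0,0,0,0,0,0]

```text
t: 16.85
position: [0.6417, -0.0956, 0.1147]
tool_rot: [0.167, 0.986, 0.001, 0.0]
ft_force: [4.9, 4.0, -11.7]
gripper_width: 0.0255
grip_force: 79.2
```

>>> step_arm:
  targets:
    - [0,0,-0.004,0,0,0,0]
    - [0,0,0,0,0,0,0]
    - [0,0,0,0,0,0,0]

```text
t: 17.15
position: [0.6417, -0.0955, 0.1166]
tool_rot: [0.167, 0.986, 0.001, 0.0]
ft_force: [3.9, 4.3, -12.1]
gripper_width: 0.0254
grip_force: 79.2
```

>>> step_arm:
  targets:
    - [0,0,-0.003,0,0,0,0]
    - [0,0,0,0,0,0,0]
    - [0,0,0,0,0,0,0]

```text
t: 17.45
position: [0.6417, -0.0956, 0.118]
tool_rot: [0.167, 0.986, 0.001, 0.0]
ft_force: [5.0, 3.4, -11.9]
gripper_width: 0.0254
grip_force: 79.2
```

>>> step_arm:
  targets:
    - [0,0,-0.003,0,0,0,0]
    - [0,0,0,0,0,0,0]
    - [0,0,0,0,0,0,0]

```text
t: 17.75
position: [0.6417, -0.0956, 0.1193]
tool_rot: [0.167, 0.986, 0.001, 0.0]
ft_force: [5.5, 3.0, -14.1]
gripper_width: 0.0254
grip_force: 81.8
```

>>> step_arm:
  targets:
    - [0,0,-0.002,0,0,0,0]
    - [0,0,0,0,0,0,0]
    - [0,0,0,0,0,0,0]

```text
t: 18.05
position: [0.6416, -0.0956, 0.1194]
tool_rot: [0.167, 0.986, 0.001, -0.0]
ft_force: [8.4, 3.7, -21.8]
gripper_width: 0.0256
grip_force: 80.9
```

```bash
python3 - <<'E'
from h import *
plan([.641,-.095,.12],70.8)
a=cam("scene");b=cam("top")
K=a["img"][140:270,220:440,::-1];o=cv2.resize(K,None,fx=3,fy=3,interpolation=cv2.INTER_CUBIC);cv2.imwrite("pics/pin.png",o)
# knob points in scene: black, near the axis
P=cloud(a,a["z_map"]>0);P=P[(np.hypot(P[:,0]-.641,P[:,1]+.095)<.02)&(P[:,2]>.08)]
print(np.histogram(P[:,2],bins=np.arange(.08,.2,.006)))
m=mask(a,(0,120,40),(8,255,255),(230,170,300,250));Q=cloud(a,m);print(Q[:,2].max())
E
```

```text
t 18.05 pos [ 0.6416 -0.0956  0.1194] hd 70.79 tilt 0.08 turn z -0.0 shift after [ 0.0016  0.0007 -0.0013] F [  8.4   3.7 -21.8] w 0.0256 grip 80.9 q [ 0.15  0.64 -0.13  1.87  0.13  0.64  1.17]
(array([67, 23,  9,  6,  3,  1, 11,  8,  8, 10, 15,  6,  2,  0,  0,  2,  0,
        2,  4]), array([0.08 , 0.086, 0.092, 0.098, 0.104, 0.11 , 0.116, 0.122, 0.128,
       0.134, 0.14 , 0.146, 0.152, 0.158, 0.164, 0.17 , 0.176, 0.182,
       0.188, 0.194]))
0.08950640631959705
```

View pics/pin.png

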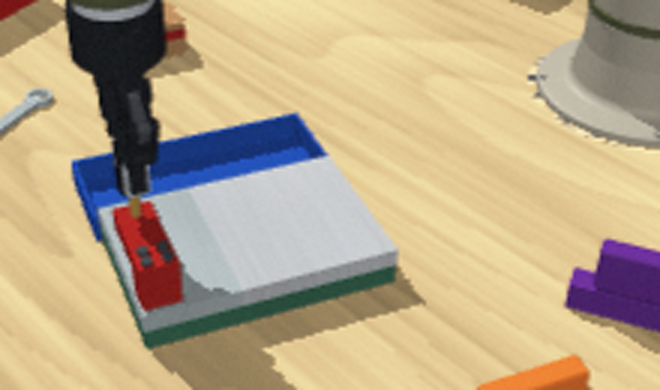

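The picture shows brass above the red arm at (135,207) and the plate clean. The force jumped with no further travel after 24 mm of lift, so the pin is on its stop. One short hold as a check, then I hand in.

>>> step_arm:
  targets:
    - [0,0,0,0,0,0,0]
    - [0,0,0,0,0,0,0]
    - [0,0,0,0,0,0,0]
    - [0,0,0,0,0,0,0]
    - [0,0,0,0,0,0,0]
    - [0,0,0,0,0,0,0]

```text
t: 18.75
position: [0.6417, -0.0955, 0.1194]
tool_rot: [0.167, 0.986, 0.001, -0.0]
ft_force: [8.5, 3.5, -23.0]
gripper_width: 0.0256
grip_force: 80.9
```

```bash
python3 - <<'E'
from workcell import robot,order
s=robot.state();print(s["position"],s["ft_force"],s["grip_force"])
if s["ft_force"][2]<-14 and s["position"][2]>.1185: print(order.job_done())
E
```

```text
[ 0.64166648 -0.09552061  0.11935728] [  8.5163302    3.47873622 -22.969461  ] 80.91416522700456
the job is handed in; nothing more can be done
None
```

Job handed in at about 19 s: all four offcuts are in the tray, the scraper stands upright on the bench clear of the jig, and the arm is holding the index pin up against its stop.

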